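# Nest the lamp shades on the projector bench

## Task

Put the two bell-shaped aluminium lamp shades away as one nested stack, mouths down so no dust gets in: take the one leaning in its sloping rest, stand it mouth down on a clear bit of the table and let go of it. Then take it again from above by its neck and lower it over the shade that is already standing, keeping hold of it until it is fully home. Leave the standing shade where it is and do not disturb the other things on the table.

Things in the scene. Friction and masses are not known exactly. Their poses are not given: they have to be found in the camera images.
- leaning_shade: Shade to move, aluminium: conical bell 65 mm high, 90 mm across its open mouth, 68 mm at the shoulder, wall 3 mm; above it a straight closed neck 44 mm across, 40 mm tall (total 105). Origin: centre of the mouth plane; z: axis from mouth to neck; round. Its inner ceiling is 60 mm above the mouth. Starts in the rest, neck along the rest's x, about 30 degrees above level.
- standing_shade: Same shape and size, standing mouth down on the table. Origin: centre of its mouth; z up to the neck, whose top is 105 mm high. A shade nested over it has its mouth 45 mm above this one's, its ceiling resting on this neck, with 4 mm play sideways.
- rest: Fixed sloping rest: wooden foot 150 x 100 x 8 mm (-80 to 70 mm along x), two steel rails and a stop cradling the bell's lower side, all under 75 mm high; the neck is free. Origin on the table. The shade's mouth centre is at x -40, z 56 mm; its neck points to +x, end at 108 mm height. The table is clear for 75 mm around the point 0.54 m straight ahead of the robot base.
- pliers: Bystander, to be left alone: flat pliers with red handles, 170 mm long, lying flat. Origin at the underside
- fuse_carrier: Bystander, to be left alone: orange plastic fuse carrier, 65 x 34 x 32 mm. Origin at the underside
- changer_arm: Bystander, to be left alone: zinc slide changer arm, 150 mm long, lying flat. Origin at the underside
- cold_mirror: Bystander, to be left alone: silvered glass mirror on a black foot, 50 x 90 x 80 mm high. Origin at the underside
- screw_tin: Bystander, to be left alone: round closed tin, 68 mm across, 65 mm high. Origin at the underside
- slide_tray: Bystander, to be left alone: grey slide tray filled with slides, 110 x 70 x 50 mm high. Origin at the underside
Mind the look-alikes: they are no part of the job. Leave any pink look-alike of the standing_shade alone. Leave any green look-alike of the leaning_shade alone.

How it is judged:
On the way, in this order (a step that is already met when the one before it is completed fails the run):
1. the leaning shade has been stood mouth down on the table and let go (angle between leaning_shade's own z axis and vertical below 0.06 rad and height (world z) of leaning_shade below 0.006 m and contact force between the fingers and leaning_shade below 0.1 N and linear speed of leaning_shade below 0.02 m/s), for 0.2 s.
2. it has been lowered over the standing shade until home (within 7 mm) while still held (horizontal distance between leaning_shade and standing_shade below 0.012 m and z of leaning_shade in the frame of standing_shade below 0.052 m and contact force between the fingers and leaning_shade above 0.5 N), for 0.05 s.
At the end, for the whole second after the job is handed in: The shade that leaned in the rest sits over the standing shade, its mouth 38 to 50 mm above the other's mouth, axes within 10 mm and both within 0.1 rad of upright, the lower one's mouth on the table; both at rest and released (horizontal distance between leaning_shade and standing_shade below 0.01 m and z of leaning_shade in the frame of standing_shade between 0.038 and 0.05 m and angle between each of leaning_shade, standing_shade's own z axis and vertical below 0.1 rad and height (world z) of standing_shade below 0.006 m and contact force between the fingers and leaning_shade below 0.1 N and linear speed of each of leaning_shade, standing_shade below 0.02 m/s); the robot touches nothing.
It fails at once if the standing shade is shifted by more than 40 mm (distance of standing_shade from where it was at the start of the episode above 0.04 m).
It fails at once if one of the bystanders is moved by more than 30 mm (distance of any of pliers, fuse_carrier, changer_arm, cold_mirror, screw_tin, slide_tray from where it was at the start of the episode above 0.03 m).
It also fails if it takes over 64 s, if anything falls off the work surface, if the arm or the gripper's body presses on something with over 40 N, if the wrist force passes 120 N, or if a joint passes its speed limit or range.

## Robot

A 6-joint arm with a two-finger parallel gripper is mounted at the origin on the work surface. World frame = base frame: x ahead of the robot, y to its left, z up, the work surface at z = 0. Lengths are in m, angles in rad, forces in N, time in s.
With the tool pointing down it reaches from about 0.3 to 0.775 m from the base axis. Payload 14.6 kg.
Tool frame: the origin (TCP) lies at the very end of the fingers, on their centre line; the grasp point (between the pads) lies 19 mm behind it; z points along the fingers, y is the line along which they close (so a half turn about z gives the same grasp; the last joint's range is limited). The gripper opens to 94 mm and grips with 3 to 60 N. Pads are 16 mm wide; open, the fingers measure 119 mm over their backs; the gripper's body (75 mm by 177 mm) begins 78 mm behind the grasp point.
Start: joints at [-1.199, 0.3, 1.521, -0, 1.321, -0.067], TCP at [0.234, -0.498, 0.205] pointing down, gripper open.
Joint ranges: [-3.03, 3.03], [-0.79, 2.21], [0.23, 2.52], [-1.04, 4.18], [0, 3.07], [-2.55, 2.55]. Speed limits (rad/s): [2.22, 2.22, 2.57, 3.14, 3.14, 3.14].

## Interface

Orientations are given as [roll, pitch, yaw] about the fixed x, y, z axes, in that order (R = Rz(yaw) Ry(pitch) Rx(roll)).
In Python, from station import ctrl gives the robot as it stands.
- The arm moves only by the tool move_arm, never from a script. Its argument "increments" is a list of rows, each a list of 7 numbers: the opening, from 0 (shut) to 1 (fully open), then the shift along the tool's x, y, z in units of 50 mm (1.0 is 50 mm), then the turn, a rotation vector about the tool's x, y, z in rad. In form: [[claw, tx, ty, tz, rx, ry, rz], ...]. A call has 1 to 20 rows; each row shifts and turns the commanded pose from where the row before left it, along the tool's axes as they then stand; what a row does not reach is not made up. A row lasts 1/10 s, in which the tool goes at most 50 mm and 8.59 degrees, less where a joint would pass 70% of its speed; a pose out of reach is approached as far as the arm can. A call is refused whole if a number of a shift passes 1 or a number of a turn 0.15, either way. A call with a gripper value outside its range is refused whole. The fingers move at their own pace and stop on an object; "force" is the grip in N (left out, the last holds). Time passes only in rows, so rows that do not move let the fingers close. It gives the time, the measured TCP pose, the force, the opening and the grip force at its end, in the units of the state.
- ctrl.get_obs(): the state, without advancing time (a new reading comes with each control period).
- ctrl.camera(name): name is "side" or "top"; returns a dict with "color" (400x640x3 uint8, blue, green, red), "K" (3x3 intrinsics, pixels), "pose" (4x4, takes a point from camera to world coordinates). Camera axes: x right, y down, z forward; pixel columns grow to the right and rows downward; lengths in m; the calibration is good to about 2 mm. A picture is of the moment at which its call begins. There is no depth.
- ctrl.hand_in(): hands the job in; it is judged then, once.
Trained networks look in a picture, given as the dict that the camera call returned (one of the last four; its "shot" number tells which), for a name from the list of things; names that differ only in an ending like _2 or _b are one class to them, and where a whole thing is asked for, a point or a joint stands for the part that bears it (a point fixed in the world has none). Each returns a list of dicts, best first, with "conf" (0 to 1); they miss things now and then, are a little off and sometimes report something else, mostly with a low value. They report only what shows in the picture. A call takes as long as a camera call. They do not tell look-alikes from the thing itself.
- ctrl.cut_out(name, picture): "mask" (400x640 bool, what is visible of it) and "centre" ([row, column] in pixels, amid what is visible of it).
The state is a dict: "time_s": time; "qpos": joint angles; "joint_vel": joint speeds; "tau": joint torques, N m; "ee_pos": TCP position; "eef_rot": TCP orientation; "force": force on the tool from outside, world axes, zero at the start; "moment": the same for the moment, N m; "grip_width": finger opening in m; "grip_force": force on a finger pad.
Only numpy, scipy, OpenCV 4.12 (cv2) and the standard library are available. Lean on these libraries where they do the work, as an engineer would, in place of code of your own. Each camera call takes 0.05 s, during which the arm holds its last target. There are 200 camera calls.

## Working session

There is one attempt and no reset: what is moved stays moved. The work goes in short steps, Python scripts to look and compute and a tool call to move; the robot and the scene stay as the last step left them, time stands still between calls to the robot, and variables do not carry over. Pictures are saved under pics/ and viewed, at most 10 in all, crops included, and the job is handed in when it is done.

Besides the shell and the picture viewer there is one more tool, called after "Request:" by a JSON object that holds its "fn" and its "kwargs". move_arm: Moves the arm, as the interface text tells. Its arguments: {"type":"object","properties":{"increments":{"type":"array","items":{"type":"array","items":{"type":"number"}}},"force":{"type":"number"}},"required":["increments"]}

```bash
mkdir -p pics; ls; python3 - <<'E'
from station import ctrl
import cv2,numpy as np
for n in("side","top"):
    p=ctrl.camera(n); cv2.imwrite(f"pics/{n}0.png",p["color"])
    np.set_printoptions(precision=4,suppress=True)
    print(n,p["K"],p["pose"])
    for o in("leaning_shade","standing_shade","rest"):
        for r in ctrl.cut_out(o,p): print(o,round(r["conf"],2),r["centre"],r["mask"].sum(),cv2.boundingRect(r["mask"].astype(np.uint8)),p["color"][r["mask"]].mean(0))
print(ctrl.get_obs())
E
```

```text
pics
side [[430.3492   0.     319.4721]
 [  0.     430.3492 197.3344]
 [  0.       0.       1.    ]] [[ 0.9778  0.1119 -0.177   0.7503]
 [ 0.2084 -0.6041  0.7692 -0.9355]
 [-0.0208 -0.789  -0.6141  0.8301]
 [ 0.      0.      0.      1.    ]]
leaning_shade 0.65 [268.0, 282.7] 1498 (256, 249, 54, 46) [186.6796 195.6762 199.1335]
leaning_shade 0.59 [275.0, 205.3] 1300 (188, 250, 39, 47) [ 43.7808 105.3477  29.5323]
standing_shade 0.93 [175.7, 357.8] 818 (346, 152, 28, 39) [137.4425 119.1675 217.4279]
standing_shade 0.76 [167.5, 322.6] 748 (307, 147, 27, 38) [170.512  181.5816 185.9225]
rest 0.65 [294.8, 286.1] 1484 (252, 271, 64, 41) [ 41.4117  62.2008 100.5364]
top [[475.2198   0.     320.3157]
 [  0.     475.2198 204.5311]
 [  0.       0.       1.    ]] [[-0.0238 -0.9957  0.0891  0.4034]
 [-0.9996  0.0251  0.014  -0.014 ]
 [-0.0162 -0.0887 -0.9959  1.3309]
 [ 0.      0.      0.      1.    ]]
leaning_shade 0.98 [281.2, 429.2] 1085 (405, 258, 47, 40) [63.8184 96.318  60.0949]
leaning_shade 0.71 [206.2, 428.6] 1216 (413, 182, 36, 47) [160.0905 166.6883 168.7122]
leaning_shade 0.23 [220.2, 153.6] 605 (140, 208, 31, 25) [198.6975 204.9488 209.8132]
standing_shade 0.89 [214.3, 249.6] 768 (230, 202, 32, 31) [172.8516 179.4753 181.7357]
standing_shade 0.72 [170.0, 247.6] 844 (233, 154, 32, 33) [138.2026 125.968  194.4633]
rest 0.83 [207.0, 413.7] 869 (396, 178, 55, 62) [63.0472 73.5455 96.6974]
{'time_s': 0.4, 'qpos': array([-1.1986,  0.3   ,  1.5211, -0.    ,  1.3207, -0.0666]), 'joint_vel': array([-0.001 , -0.0011, -0.001 , -0.0009, -0.0006, -0.0003]), 'tau': array([  0.0001, -53.1198, -35.2604,   0.0708,   0.0219,  -0.    ]), 'ee_pos': array([ 0.2336, -0.4978,  0.2053]), 'eef_rot': array([-3.1414,  0.    ,  0.4388]), 'force': array([0.3985, 0.7901, 0.3043]), 'moment': array([0.0365, 0.0037, 0.0395]), 'grip_force': 0.0, 'grip_width': 0.09396465490964548}
```

View pics/side0.png

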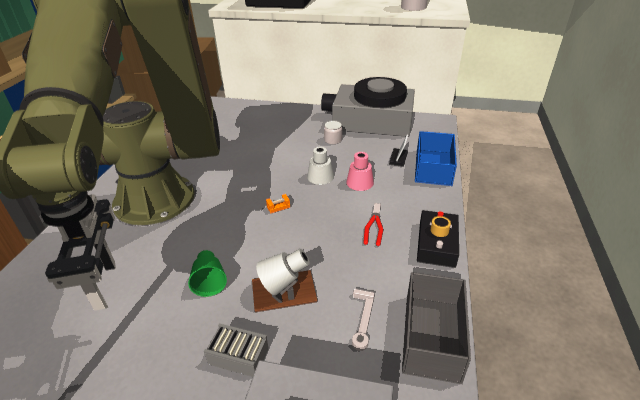

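View pics/top0.png

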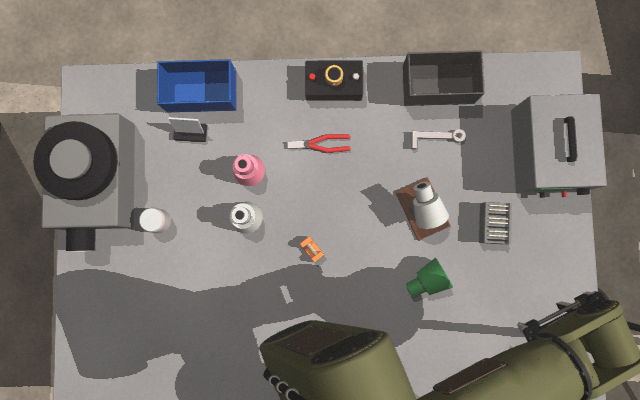

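The side view shows the aluminium shade in the rest at (283,268), the green look-alike at (206,275), the aluminium standing shade at (320,165) and the pink one at (361,170). In the top view these are at (430,205), (430,280), (243,216) and (248,170). Next I'll fit the model's silhouette to the aluminium masks in both views.

```bash
cat > h.py <<'E'
import numpy as np, cv2
from scipy.optimize import minimize
from station import ctrl
np.set_printoptions(precision=4,suppress=True)
S=4
def proj(P,p):
    c=(P-p["pose"][:3,3])@p["pose"][:3,:3]; u=c@p["K"].T
    return u[:,:2]/u[:,2:]
t=np.linspace(0,2*np.pi,48,endpoint=False)
ring=lambda r,z:np.c_[r*np.cos(t),r*np.sin(t),0*t+z]
PARTS=[np.r_[ring(.045,0),ring(.034,.065)],np.r_[ring(.022,.065),ring(.022,.105)]]
def sil(o,a,p):
    a=a/np.linalg.norm(a); x=np.cross(a,[.3,.9,.1]); x/=np.linalg.norm(x)
    R=np.c_[x,np.cross(a,x),a]; m=np.zeros((400*S,640*S),np.uint8)
    for q in PARTS:
        h=cv2.convexHull(np.round((proj(q@R.T+o,p)+.5)*S).astype(np.int32)); cv2.fillConvexPoly(m,h,1)
    return m
def axis(el,yaw): return np.array([np.cos(el)*np.cos(yaw),np.cos(el)*np.sin(yaw),np.sin(el)])
def fit(views,f,x0,step):
    """views: (picture, mask); f(x)->origin, axis"""
    M=[cv2.resize(m.astype(np.uint8),None,fx=S,fy=S,interpolation=cv2.INTER_NEAREST) for _,m in views]
    def cost(x):
        o,a=f(x); c=0
        for (p,_),m in zip(views,M):
            s=sil(o,a,p); c+=1-(s&m).sum()/(s|m).sum()
        return c
    x0=np.array(x0,float); sx=np.vstack([x0]+[x0+d for d in np.diag(step)])
    r=minimize(cost,x0,method="Nelder-Mead",options=dict(initial_simplex=sx,xatol=1e-4,fatol=1e-4,maxiter=300))
    return r.x,r.fun
def alu(name,p):
    """best non-coloured candidates' masks"""
    out=[]
    for r in ctrl.cut_out(name,p):
        c=p["color"][r["mask"]].mean(0)
        if c.max()-c.min()<35 and r["conf"]>.4 and c.min()>100: out.append(r["mask"])
    return out
E
python3 - <<'E'
from h import *
V={n:ctrl.camera(n) for n in("side","top")}
L={n:alu("leaning_shade",p) for n,p in V.items()}; St={n:alu("standing_shade",p) for n,p in V.items()}
print({n:len(m) for n,m in L.items()},{n:len(m) for n,m in St.items()})
fs=lambda x:(np.array([x[0],x[1],0]),np.array([0,0,1.]))
fl=lambda x:(np.array([x[0],x[1],.056]),axis(np.pi/6,x[2]))
fl5=lambda x:(np.array([x[0],x[1],x[3]]),axis(x[4],x[2]))
for use in(("side","top"),("side",),("top",)):
    print(use,"standing",fit([(V[n],St[n][0]) for n in use],fs,[.5,.2],[.03,.03]))
    print("leaning",fit([(V[n],L[n][0]) for n in use],fl,[.46,-.30,.2],[.03,.03,.3]))
x,c=fit([(V[n],L[n][0]) for n in V],fl,[.46,-.30,.2],[.03,.03,.3])
print("5dof",fit([(V[n],L[n][0]) for n in V],fl5,[*x,.056,.52],[.01,.01,.1,.01,.1]))
tot=V["side"]["color"].copy(),V["top"]["color"].copy()
for im,n in zip(tot,V):
    for o,a in(fl(x),):
        c,_=cv2.findContours(sil(o,a,V[n]),0,2)
        im2=cv2.resize(im,None,fx=S,fy=S); cv2.drawContours(im2,c,-1,(0,0,255),1)
        u=(proj(o[None],V[n])[0]*S).astype(int); cv2.imwrite(f"pics/fit_{n}.png",im2[max(u[1]-250,0):u[1]+250,u[0]-200:u[0]+200])
a=cv2.hconcat([cv2.imread("pics/fit_side.png"),cv2.imread("pics/fit_top.png")]); cv2.imwrite("pics/fit.png",a)
E
```

```text
{'side': 1, 'top': 1} {'side': 1, 'top': 1}
('side', 'top') standing (array([0.4913, 0.2141]), np.float64(0.11733362558216298))
leaning (array([ 0.4716, -0.293 ,  0.4043]), np.float64(0.10903131734062665))
('side',) standing (array([0.4891, 0.2161]), np.float64(0.05936219776688889))
leaning (array([ 0.4696, -0.2904,  0.392 ]), np.float64(0.046108917407041816))
('top',) standing (array([0.4922, 0.2144]), np.float64(0.03965387509405571))
leaning (array([ 0.4723, -0.293 ,  0.3911]), np.float64(0.03293893512483703))
5dof (array([ 0.472 , -0.2924,  0.3908,  0.0579,  0.5373]), np.float64(0.09245474795390429))
```

View pics/fit.png

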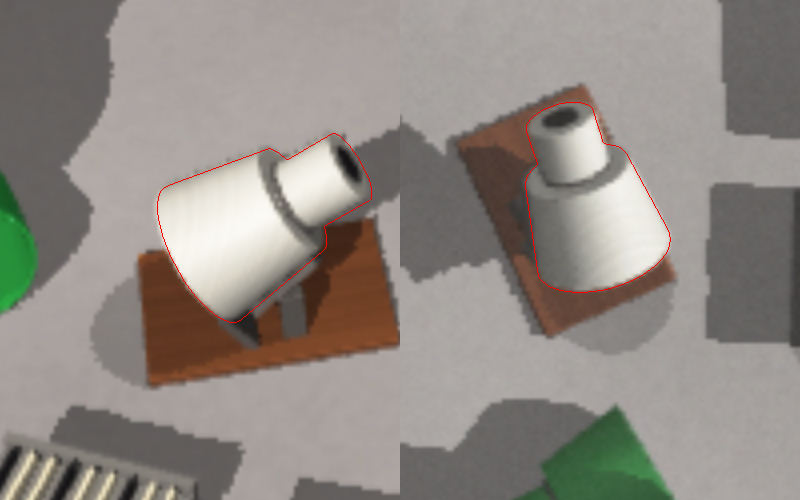

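```bash
cat > plan.py <<'E'
from h import *
from scipy.spatial.transform import Rotation as Ro
def pose(): 
    o=ctrl.get_obs(); return np.array(o["ee_pos"]),Ro.from_euler("xyz",o["eef_rot"])
def tool(yaw,b): return Ro.from_euler("z",yaw)*Ro.from_euler("x",np.pi)*Ro.from_euler("y",b)
def tcp(g,R): return np.array(g)+.019*R.apply([0,0,1])   # TCP for grasp point g
def plan(p,R,p1,R1,n,d=3):
    """n equal rows from (p,R) to (p1,R1); prints the row, returns reached pose"""
    w=np.round((R.inv()*R1).as_rotvec()/n,d+1); r=Ro.from_rotvec(w)
    A=np.zeros((3,3)); Q=R
    for i in range(n): A+=Q.as_matrix(); Q=Q*r
    s=np.round(np.linalg.solve(A,p1-p)/.05,d)
    print(n,"x",[*map(float,s),*map(float,w)]); return p+A@(s*.05),Q
E
python3 - <<'E'
from plan import *
p,R=pose(); psi=.395
o=np.array([.471,-.2922,.0563]); g=o+.087*axis(np.pi/6,psi)
R1=tool(psi,-np.deg2rad(15)); t=tcp(g,R1); print(g,t)
p,R=plan(p,R,t-.10*R1.apply([0,0,1]),R1,14)
print(p)
p,R=plan(p,R,t,R1,8); print(p,t)
E
```

```text
[ 0.5405 -0.2632  0.0998] [ 0.536  -0.2651  0.0814]
14 x [0.569, -0.127, -0.03, 0.0004, -0.0187, 0.0031]
[ 0.56   -0.2554  0.1782]
8 x [0.0, -0.001, 0.25, 0.0, 0.0, 0.0]
[ 0.536  -0.265   0.0816] [ 0.536  -0.2651  0.0814]
```

Request:
{"fn": "move_arm", "kwargs": {"increments": [[1,0.569,-0.127,-0.03,0.0004,-0.0187,0.0031],[1,0.569,-0.127,-0.03,0.0004,-0.0187,0.0031],[1,0.569,-0.127,-0.03,0.0004,-0.0187,0.0031],[1,0.569,-0.127,-0.03,0.0004,-0.0187,0.0031],[1,0.569,-0.127,-0.03,0.0004,-0.0187,0.0031],[1,0.569,-0.127,-0.03,0.0004,-0.0187,0.0031],[1,0.569,-0.127,-0.03,0.0004,-0.0187,0.0031],[1,0.569,-0.127,-0.03,0.0004,-0.0187,0.0031],[1,0.569,-0.127,-0.03,0.0004,-0.0187,0.0031],[1,0.569,-0.127,-0.03,0.0004,-0.0187,0.0031],[1,0.569,-0.127,-0.03,0.0004,-0.0187,0.0031],[1,0.569,-0.127,-0.03,0.0004,-0.0187,0.0031],[1,0.569,-0.127,-0.03,0.0004,-0.0187,0.0031],[1,0.569,-0.127,-0.03,0.0004,-0.0187,0.0031],[1,0,0,0,0,0,0],[1,0,0,0,0,0,0]]}}

```text
time_s: 2.3
ee_pos: [0.5601, -0.2551, 0.1777]
eef_rot: [-3.141, 0.262, 0.396]
force: [-0.2, -0.2, -0.1]
grip_width: 0.0941
grip_force: 0.0
```

```bash
python3 - <<'E'
from plan import *
p,R=pose(); psi=.395; print(p,R.as_euler("xyz"),ctrl.get_obs()["qpos"])
V={n:ctrl.camera(n) for n in("side","top")}
L={n:alu("leaning_shade",q) for n,q in V.items()}; print({n:len(m) for n,m in L.items()})
g=np.array([.5405,-.2632,.0998]); R1=tool(psi,-np.deg2rad(15)); plan(p,R,tcp(g,R1),R1,8)
for n in V:
  u=proj(g[None],V[n])[0].astype(int); cv2.imwrite(f"pics/a_{n}.png",cv2.resize(V[n]["color"][u[1]-80:u[1]+80,u[0]-66:u[0]+66],None,fx=3,fy=3))
cv2.imwrite("pics/a.png",cv2.hconcat([cv2.imread(f"pics/a_{n}.png") for n in V]))
E
```

```text
[ 0.5601 -0.2551  0.1777] [-3.1412  0.2624  0.3962] [-0.4051  0.5887  1.1959 -0.1872  1.5424  0.7923]
{'side': 1, 'top': 0}
8 x [-0.001, -0.0, 0.249, -0.0, 0.0001, 0.0001]
```

View pics/a.png

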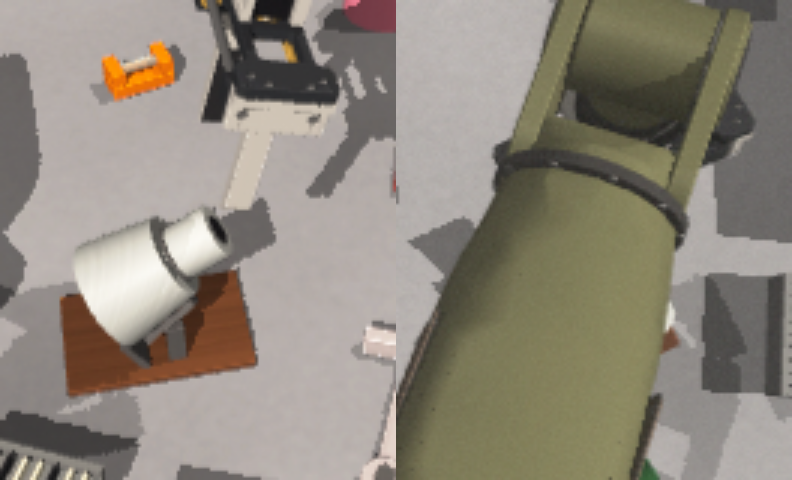

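The side crop shows a finger above the neck end, lined up with the shade's axis; the arm hides the shade in the top view. I'm descending and gripping.

Request:
{"fn": "move_arm", "kwargs": {"increments": [[1,0,0,0.25,0,0,0],[1,0,0,0.25,0,0,0],[1,0,0,0.25,0,0,0],[1,0,0,0.25,0,0,0],[1,0,0,0.25,0,0,0],[1,0,0,0.25,0,0,0],[1,0,0,0.25,0,0,0],[1,0,0,0.25,0,0,0],[1,0,0,0,0,0,0],[0,0,0,0,0,0,0],[0,0,0,0,0,0,0],[0,0,0,0,0,0,0],[0,0,0,0,0,0,0],[0,0,0,0,0,0,0],[0,0,0,0,0,0,0],[0,0,0,0,0,0,0]], "force": 15}}

```text
time_s: 4.1
ee_pos: [0.5363, -0.2656, 0.0817]
eef_rot: [3.141, 0.262, 0.395]
force: [-0.4, -0.8, -0.6]
grip_width: 0.0434
grip_force: 15.0
```

Request:
{"fn": "move_arm", "kwargs": {"increments": [[0,0,0,0,0,0,0],[0,0,0,0,0,0,0],[0,0,0,0,0,0,0]], "force": 55}}

```text
time_s: 4.4
ee_pos: [0.5362, -0.2656, 0.0817]
eef_rot: [3.141, 0.262, 0.395]
force: [0.4, -2.9, 0.4]
grip_width: 0.0433
grip_force: 55.0
```

```bash
python3 - <<'E'
from plan import *
p,R=pose()
p,R=plan(p,R,p+[0,0,.12],R,8); print(p)
R2=tool(0,np.deg2rad(45)); p,R=plan(p,R,tcp([.54,0,.16],R2),R2,20); print(p,R.as_euler("xyz"))
E
```

```text
8 x [-0.078, 0.0, -0.29, 0.0, 0.0, 0.0]
[ 0.5361 -0.2656  0.2018]
20 x [0.062, -0.261, 0.065, -0.0053, 0.0516, 0.02]
[ 0.5535 -0.0005  0.1461] [-3.1412 -0.7846 -0.0004]
```

Request:
{"fn": "move_arm", "kwargs": {"increments": [[0,-0.039,0,-0.145,0,0,0],[0,-0.039,0,-0.145,0,0,0],[0,-0.078,0,-0.29,0,0,0],[0,-0.078,0,-0.29,0,0,0],[0,-0.078,0,-0.29,0,0,0],[0,-0.078,0,-0.29,0,0,0],[0,-0.078,0,-0.29,0,0,0],[0,-0.078,0,-0.29,0,0,0],[0,-0.078,0,-0.29,0,0,0],[0,0,0,0,0,0,0]]}}

```text
time_s: 5.4
ee_pos: [0.5367, -0.2657, 0.2042]
eef_rot: [3.139, 0.259, 0.394]
force: [0.1, 0.3, -1.7]
grip_width: 0.0433
grip_force: 55.0
```

Request:
{"fn": "move_arm", "kwargs": {"increments": [[0,0.062,-0.261,0.065,-0.0053,0.0516,0.02],[0,0.062,-0.261,0.065,-0.0053,0.0516,0.02],[0,0.062,-0.261,0.065,-0.0053,0.0516,0.02],[0,0.062,-0.261,0.065,-0.0053,0.0516,0.02],[0,0.062,-0.261,0.065,-0.0053,0.0516,0.02],[0,0.062,-0.261,0.065,-0.0053,0.0516,0.02],[0,0.062,-0.261,0.065,-0.0053,0.0516,0.02],[0,0.062,-0.261,0.065,-0.0053,0.0516,0.02],[0,0.062,-0.261,0.065,-0.0053,0.0516,0.02],[0,0.062,-0.261,0.065,-0.0053,0.0516,0.02],[0,0.062,-0.261,0.065,-0.0053,0.0516,0.02],[0,0.062,-0.261,0.065,-0.0053,0.0516,0.02],[0,0.062,-0.261,0.065,-0.0053,0.0516,0.02],[0,0.062,-0.261,0.065,-0.0053,0.0516,0.02],[0,0.062,-0.261,0.065,-0.0053,0.0516,0.02],[0,0.062,-0.261,0.065,-0.0053,0.0516,0.02],[0,0.062,-0.261,0.065,-0.0053,0.0516,0.02],[0,0.062,-0.261,0.065,-0.0053,0.0516,0.02],[0,0.062,-0.261,0.065,-0.0053,0.0516,0.02],[0,0.062,-0.261,0.065,-0.0053,0.0516,0.02]]}}

```text
time_s: 7.4
ee_pos: [0.5531, 0.0001, 0.1455]
eef_rot: [-3.14, -0.785, -0.002]
force: [0.4, 0.8, -1.8]
grip_width: 0.0429
grip_force: 55.0
```

```bash
python3 - <<'E'
from plan import *
p,R=pose(); o=ctrl.get_obs(); print(p,R.as_euler("xyz"),o["qpos"],o["force"],o["grip_force"],o["grip_width"])
g=p-.019*R.apply([0,0,1]); print("g",g)
V={n:ctrl.camera(n) for n in("side","top")}
fu=lambda x:(np.array([x[0],x[1],x[2]]),np.array([x[3],x[4],1]))
im=[]
for n in V:
  for r in ctrl.cut_out("leaning_shade",V[n]): print(n,r["conf"],r["centre"],r["mask"].sum(),V[n]["color"][r["mask"]].mean(0))
m=alu("leaning_shade",V["side"]); M=min(m,key=lambda k:abs(np.argwhere(k).mean(0)[::-1]-proj(g[None]-[[0,0,.05]],V["side"])[0]).sum())
fu2=lambda x:(g+[0,0,-.087]+[x[0],0,x[1]],np.array([x[2],x[3],1]))
x,c=fit([(V["side"],M)],fu2,[0,0,0,0],[.003,.003,.05,.05]); print(x,c)
for n in V:
  c,_=cv2.findContours(sil(*fu2(x),V[n]),0,2); b=cv2.resize(V[n]["color"],None,fx=S,fy=S); cv2.drawContours(b,c,-1,(0,0,255),1)
  u=(proj(g[None],V[n])[0]*S).astype(int); im.append(b[max(0,u[1]-250):max(0,u[1]-250)+500,u[0]-200:u[0]+200])
cv2.imwrite("pics/b.png",cv2.hconcat(im))
E
```

```text
[0.5531 0.0001 0.1455] [-3.1401 -0.785  -0.0023] [-0.101   0.0754  2.157   0.5143  0.1452  0.9911] [ 0.4338  0.8381 -1.8026] 54.986273646354675 0.0429070471568569
g [0.5396 0.0001 0.159 ]
side 0.97 [277.6, 204.5] 1328 [ 45.0572 106.1965  31.0075]
side 0.66 [191.6, 320.5] 919 [170.9129 182.0316 186.3058]
top 0.87 [192.2, 319.8] 605 [164.9835 170.3405 172.3769]
top 0.56 [281.0, 430.8] 1012 [63.6937 99.5    59.3478]
[-0.0013  0.0023  0.0046  0.0075] 0.15300578034682077
```

View pics/b.png

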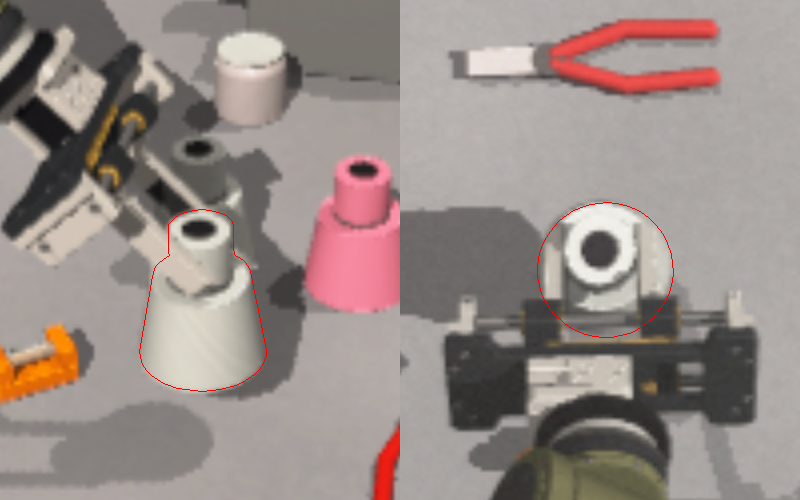

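The shade is upright in the grip, with the outline matching in both views, about 70 mm above the clear spot. Joint 5 is near its lower limit, so I'll check that the descent is feasible first.

```bash
cat > kin.py <<'E'
from plan import *
from scipy.optimize import least_squares
D=[([-1.1986,.3,1.5211,0,1.3207,-.0666],[.2336,-.4978,.2053],[-3.1414,0,.4388]),
([-.4051,.5887,1.1959,-.1872,1.5424,.7923],[.5601,-.2551,.1777],[-3.1412,.2624,.3962]),
([-.101,.0754,2.157,.5143,.1452,.9911],[.5531,.0001,.1455],[-3.1401,-.785,-.0023])]
rz=lambda t:Ro.from_euler("z",t); ry=lambda t:Ro.from_euler("y",t)
def fk(q,k):
    h,a,L1,e,L2,d=k
    R=rz(q[0]); p=np.array([0,0,h])+R.apply([a,0,0])
    R=R*ry(q[1]); p=p+R.apply([0,0,L1]); R=R*ry(q[2]); p=p+R.apply([e,0,L2])
    R=R*rz(q[3])*ry(q[4]); p=p+R.apply([0,0,d]); R=R*rz(q[5]+C)
    return p,R
C=0
k0=[.35,.0,.4,0,.4,.25]
# constant flange angle and sign check
best=None
for sg in(1,-1):
  for C_ in(0,np.pi/2,np.pi,-np.pi/2):
    C=C_
    e=sum((fk([*q[:3],q[3],q[4],sg*q[5]],k0)[1].inv()*Ro.from_euler("xyz",r)).magnitude() for q,_,r in D)
    if best is None or e<best[0]: best=(e,sg,C_)
SG,C=best[1:]
s=least_squares(lambda k:np.r_[np.concatenate([fk(q,k)[0]-p for q,p,_ in D])*1e3,(k-k0)*.05],k0)
K=s.x
def ik(p,R,q0):
    lo=[-3.03,-.79,.23,-1.04,0,-2.55]; hi=[3.03,2.21,2.52,4.18,3.07,2.55]
    f=lambda q:np.r_[(fk([*q[:5],SG*q[5]],K)[0]-p)*10,(fk([*q[:5],SG*q[5]],K)[1].inv()*R).as_rotvec()]
    r=least_squares(f,np.clip(q0,np.array(lo)+1e-3,np.array(hi)-1e-3),bounds=(lo,hi)); return r.x,r.cost
E
python3 - <<'E'
from kin import *
print(best,K,s.cost,s.fun[:9])
for x in(.54,.57):
  for z in(.159,.12,.084):
    R=tool(0,np.deg2rad(45)); q,c=ik(tcp([x,0,z],R),R,[0,.08,2.15,0.1,.15,1.5]); print(x,z,q,c)
E
```

```text
(0.00026175655498351377, 1, 1.5707963267948966) [ 0.0377  0.1269  0.3675 -0.0598  0.3082  0.1646] 1786.7034514151258 [-33.9916 -13.5025   0.3994  -6.8414 -15.4657  -0.3709  -4.4758 -43.9243
  -0.0285]
0.54 0.159 [-0.      0.082   2.1495  0.      0.1247  1.5708] 7.8160325185381e-28
0.54 0.12 [ 0.      0.1416  2.2255  3.1416  0.0109 -1.5708] 1.857469403168346e-30
0.54 0.084 [-0.      0.2106  2.2847  3.1416  0.1391 -1.5708] 3.0041147188551916e-23
0.57 0.159 [-0.      0.1596  2.0597  0.      0.1369  1.5708] 5.110411331844134e-31
0.57 0.12 [ 0.      0.2156  2.133  -0.      0.0077  1.5708] 7.266273379081844e-31
0.57 0.084 [ 0.      0.2796  2.1896  3.1416  0.113  -1.5708] 7.789939751557638e-31
```

```bash
sed -i 's/h,a,L1,e,L2,d=k/h,a,L1,e,L2,d,b=k/; s/R.apply(\[a,0,0\])/R.apply([a,b,0])/; s/^k0=.*/k0=[.35,.0,.4,0,.4,.25,.0]/' kin.py
sed -i 's/(k-k0)\*.05/(k-k0)*.01/' kin.py
python3 - <<'E'
from kin import *
print(best,K,s.cost,s.fun[:9])
for t in (0,):
 for x in(.54,.57,.6):
  for z in(.159,.12,.1,.084):
    R=tool(0,np.deg2rad(45)); q,c=ik(tcp([x,0,z],R),R,[-.1,.08,2.15,.5,.15,1]); print(x,z,q,c)
E
```

```text
(0.00026175655498351377, 1, 1.5707963267948966) [ 0.2205 -0.      0.4243  0.0405  0.4473  0.2705  0.0366] 0.0021004552541856016 [ 0.0301 -0.0097  0.0369 -0.0195 -0.0003 -0.0342 -0.0039 -0.0163 -0.0026]
0.54 0.159 [-0.1012  0.076   2.1563  0.5166  0.1452  0.9871] 1.1797922446157762e-30
0.54 0.12 [-0.1012  0.1621  2.182   1.3678  0.073   0.1318] 1.2480704596176964e-20
0.54 0.1 [-0.1012  0.2103  2.1912  2.1089  0.0833 -0.6113] 1.8741117853345099e-28
0.54 0.084 [-0.1012  0.2507  2.1967  2.4612  0.1138 -0.9653] 2.979486367539878e-30
0.57 0.159 [-0.0935  0.1409  2.0823  0.4564  0.1503  1.0527] 3.027270613506795e-19
0.57 0.12 [-0.0935  0.2212  2.1066  1.1376  0.0728  0.368 ] 1.387741734574506e-24
0.57 0.1 [-0.0935  0.266   2.1153  1.9042  0.0699 -0.4004] 1.595653676088158e-26
0.57 0.084 [-0.0935  0.3034  2.1205  2.3507  0.0929 -0.8482] 5.886820689435446e-25
0.6 0.159 [-0.0868  0.2032  2.0065  0.3937  0.1605  1.1202] 2.947998732122252e-19
0.6 0.12 [-0.0868  0.2783  2.0295  0.8857  0.0792  0.6252] 5.632305542416845e-30
0.6 0.1 [-0.0868  0.32    2.0378  1.5676  0.0613 -0.0582] 3.510444862204172e-21
0.6 0.084 [-0.0868  0.3548  2.0427  2.1419  0.0729 -0.6338] 3.1204495495621077e-30
```

```bash
python3 - <<'E'
from kin import *
for yaw in(.3,-.3):
  q=[-.101,.0754,2.157,.5143,.1452,.9911]
  for z in(.159,.12,.1,.084):
    R=tool(yaw,np.deg2rad(45)); q,c=ik(tcp([.54,0,z],R),R,q); print(yaw,z,q,c)
p,R=pose(); R1=tool(.3,np.deg2rad(45))
p,R=plan(p,R,tcp([.54,0,.15],R1),R1,8);print(p)
p,R=plan(p,R,tcp([.54,0,.09],R1),R1,16);print(p)
E
```

```text
0.3 0.159 [-0.2391  0.1016  2.1278  1.0932  0.4211  0.1157] 2.6991486873411776e-30
0.3 0.12 [-0.2391  0.1853  2.1529  1.3339  0.3827 -0.1456] 1.1900311057012651e-21
0.3 0.1 [-0.2391  0.2322  2.1619  1.4728  0.3734 -0.295 ] 9.530524515110999e-31
0.3 0.084 [-0.2391  0.2713  2.1673  1.5868  0.3715 -0.4173] 1.8522656947471276e-20
-0.3 0.159 [ 0.0193  0.0953  2.1139 -0.7706  0.2776  2.55  ] 0.0009483341744138317
-0.3 0.12 [-0.0049  0.1702  2.1238 -0.7787  0.205   2.55  ] 0.004087474640635679
-0.3 0.1 [-0.0166  0.2115  2.125  -0.7828  0.1703  2.55  ] 0.006577546429869662
-0.3 0.084 [-0.0257  0.2458  2.1242 -0.786   0.1438  2.55  ] 0.008999642209030703
8 x [-0.017, -0.011, 0.017, 0.0264, 0.0003, -0.0266]
[0.5529 0.0038 0.1365]
16 x [-0.053, -0.0, 0.053, 0.0, -0.0, 0.0]
[0.5529 0.0038 0.0765]
```

Request:
{"fn": "move_arm", "kwargs": {"increments": [[0,-0.017,-0.011,0.017,0.0264,0.0003,-0.0266],[0,-0.017,-0.011,0.017,0.0264,0.0003,-0.0266],[0,-0.017,-0.011,0.017,0.0264,0.0003,-0.0266],[0,-0.017,-0.011,0.017,0.0264,0.0003,-0.0266],[0,-0.017,-0.011,0.017,0.0264,0.0003,-0.0266],[0,-0.017,-0.011,0.017,0.0264,0.0003,-0.0266],[0,-0.017,-0.011,0.017,0.0264,0.0003,-0.0266],[0,-0.017,-0.011,0.017,0.0264,0.0003,-0.0266],[0,0,0,0,0,0,0]]}}

```text
time_s: 8.55
ee_pos: [0.5531, 0.0029, 0.1367]
eef_rot: [3.141, -0.786, 0.297]
force: [-0.4, -0.3, -2.8]
grip_width: 0.0432
grip_force: 55.0
```

Request:
{"fn": "move_arm", "kwargs": {"increments": [[0,-0.053,0,0.053,0,0,0],[0,-0.053,0,0.053,0,0,0],[0,-0.053,0,0.053,0,0,0],[0,-0.053,0,0.053,0,0,0],[0,-0.053,0,0.053,0,0,0],[0,-0.053,0,0.053,0,0,0],[0,-0.053,0,0.053,0,0,0],[0,-0.053,0,0.053,0,0,0],[0,-0.053,0,0.053,0,0,0],[0,-0.053,0,0.053,0,0,0],[0,-0.053,0,0.053,0,0,0],[0,-0.053,0,0.053,0,0,0],[0,-0.053,0,0.053,0,0,0],[0,-0.053,0,0.053,0,0,0],[0,-0.053,0,0.053,0,0,0],[0,-0.053,0,0.053,0,0,0],[0,0,0,0,0,0,0],[0,0,0,0,0,0,0]]}}

```text
time_s: 10.35
ee_pos: [0.5528, 0.004, 0.0764]
eef_rot: [3.141, -0.786, 0.297]
force: [0.9, 0.8, -1.7]
grip_width: 0.0433
grip_force: 55.0
```

```bash
python3 - <<'E'
from kin import *
p,R=pose(); o=ctrl.get_obs(); print(p,R.as_euler("xyz"),o["qpos"],o["force"],"g",p-.019*R.apply([0,0,1]))
E
```

```text
[0.5528 0.004  0.0764] [ 3.1413 -0.786   0.2966] [-0.2377  0.2569  2.1663  1.5526  0.3683 -0.3764] [ 0.8722  0.8499 -1.6521] g [0.54   0.     0.0898]
```

Request:
{"fn": "move_arm", "kwargs": {"increments": [[0,-0.0105,0,0.0105,0,0,0],[0,-0.0105,0,0.0105,0,0,0],[0,0,0,0,0,0,0]]}}

```text
time_s: 10.65
ee_pos: [0.5529, 0.004, 0.075]
eef_rot: [3.141, -0.786, 0.297]
force: [-1.0, 0.3, -1.5]
grip_width: 0.0432
grip_force: 55.0
```

Request:
{"fn": "move_arm", "kwargs": {"increments": [[0,-0.0105,0,0.0105,0,0,0],[0,0,0,0,0,0,0]]}}

```text
time_s: 10.85
ee_pos: [0.5528, 0.004, 0.0742]
eef_rot: [3.141, -0.786, 0.297]
force: [0.3, 0.3, -1.7]
grip_width: 0.043
grip_force: 55.0
```

Request:
{"fn": "move_arm", "kwargs": {"increments": [[0,-0.0105,0,0.0105,0,0,0],[0,0,0,0,0,0,0]]}}

```text
time_s: 11.05
ee_pos: [0.5531, 0.0039, 0.0739]
eef_rot: [3.141, -0.787, 0.297]
force: [0.2, -0.5, 1.1]
grip_width: 0.0436
grip_force: 55.0
```

Request:
{"fn": "move_arm", "kwargs": {"increments": [[0,-0.0105,0,0.0105,0,0,0],[0,0,0,0,0,0,0]]}}

```text
time_s: 11.25
ee_pos: [0.5535, 0.0039, 0.0737]
eef_rot: [3.141, -0.788, 0.297]
force: [-4.8, -1.8, 10.3]
grip_width: 0.0437
grip_force: 55.0
```

Request:
{"fn": "move_arm", "kwargs": {"increments": [[0,0,0,0,0,0,0],[0,0,0,0,0,0,0],[0.55,0,0,0,0,0,0],[0.65,0,0,0,0,0,0],[0.8,0,0,0,0,0,0],[1,0,0,0,0,0,0],[1,0,0,0,0,0,0],[1,0,0,0,0,0,0],[1,0,0,0,0,0,0],[1,0,0,0,0,0,0],[1,0,0,0,0,0,0]], "force": 5}}

```text
time_s: 12.35
ee_pos: [0.5528, 0.004, 0.0728]
eef_rot: [3.141, -0.786, 0.297]
force: [0.4, 0.0, 0.5]
grip_width: 0.0943
grip_force: 0.0
```

```bash
python3 - <<'E'
from kin import *
p,R=pose(); q=ctrl.get_obs()["qpos"]
# out along -z tool 60 mm, then up to z .30 while levelling to straight down, over the shade
z=R.apply([0,0,1]); p,R=plan(p,R,p-.11*z,R,10); q,c=ik(p,R,q); print(p,q,c)
R1=tool(0,0); p1=np.array([.50,0,.24]); p,R=plan(p,R,p1,R1,14); q,c=ik(p,R,q); print(p,q,c)
E
```

```text
10 x [-0.0, 0.0, -0.22, 0.0, 0.0, 0.0]
[ 0.4784 -0.0187  0.1505] [-0.3678 -0.0707  2.2891  1.0902  0.5141  0.0341] 2.2418523154793577e-23
14 x [0.086, -0.027, -0.105, -0.0083, -0.0557, 0.0201]
[0.4998 0.0002 0.2402] [-0.073   0.1609  1.6101  0.0003  1.3701  1.4981] 2.965954014575101e-19
```

```bash
python3 - <<'E'
from kin import *
p,R=pose(); q=ctrl.get_obs()["qpos"]
z=R.apply([0,0,1]); p,R=p-.11*z,R; q,c=ik(p,R,q)
R1=tool(-.3,0); p1=np.array([.42,-.2,.24]); p,R=plan(p,R,p1,R1,16); q,c=ik(p,R,q); print(p,q,c)
E
```

```text
16 x [-0.023, 0.219, -0.146, -0.0146, -0.0476, 0.0353]
[ 0.4197 -0.1999  0.2402] [-0.5237  0.0806  1.7     0.0006  1.3605  1.3466] 5.7028375007182255e-25
```

Request:
{"fn": "move_arm", "kwargs": {"increments": [[1,0,0,-0.11,0,0,0],[1,0,0,-0.11,0,0,0],[1,0,0,-0.22,0,0,0],[1,0,0,-0.22,0,0,0],[1,0,0,-0.22,0,0,0],[1,0,0,-0.22,0,0,0],[1,0,0,-0.22,0,0,0],[1,0,0,-0.22,0,0,0],[1,0,0,-0.22,0,0,0],[1,0,0,-0.22,0,0,0],[1,0,0,-0.22,0,0,0]]}}

```text
time_s: 13.45
ee_pos: [0.4777, -0.0189, 0.151]
eef_rot: [3.141, -0.786, 0.297]
force: [0.3, -1.0, 1.1]
grip_width: 0.0943
grip_force: 0.0
```

Request:
{"fn": "move_arm", "kwargs": {"increments": [[1,-0.023,0.219,-0.146,-0.0146,-0.0476,0.0353],[1,-0.023,0.219,-0.146,-0.0146,-0.0476,0.0353],[1,-0.023,0.219,-0.146,-0.0146,-0.0476,0.0353],[1,-0.023,0.219,-0.146,-0.0146,-0.0476,0.0353],[1,-0.023,0.219,-0.146,-0.0146,-0.0476,0.0353],[1,-0.023,0.219,-0.146,-0.0146,-0.0476,0.0353],[1,-0.023,0.219,-0.146,-0.0146,-0.0476,0.0353],[1,-0.023,0.219,-0.146,-0.0146,-0.0476,0.0353],[1,-0.023,0.219,-0.146,-0.0146,-0.0476,0.0353],[1,-0.023,0.219,-0.146,-0.0146,-0.0476,0.0353],[1,-0.023,0.219,-0.146,-0.0146,-0.0476,0.0353],[1,-0.023,0.219,-0.146,-0.0146,-0.0476,0.0353],[1,-0.023,0.219,-0.146,-0.0146,-0.0476,0.0353],[1,-0.023,0.219,-0.146,-0.0146,-0.0476,0.0353],[1,-0.023,0.219,-0.146,-0.0146,-0.0476,0.0353],[1,-0.023,0.219,-0.146,-0.0146,-0.0476,0.0353]]}}

```text
time_s: 15.05
ee_pos: [0.4189, -0.2006, 0.2409]
eef_rot: [3.14, 0.001, -0.303]
force: [0.0, 0.2, -0.6]
grip_width: 0.094
grip_force: 0.0
```

```bash
cat > look.py <<'E'
from kin import *
import sys
p,R=pose(); o=ctrl.get_obs(); print(p,R.as_euler("xyz"),o["qpos"])
V={n:ctrl.camera(n) for n in("side","top")}
fs=lambda x:(np.array([x[0],x[1],0]),np.array([0,0,1.]))
T={"A":[.54,0.],"B":[.491,.214]}; im=[]
for k,x0 in T.items():
  vs=[]
  for n in V:
    ms=alu("leaning_shade",V[n])+alu("standing_shade",V[n]); u=proj(np.array([[*x0,.05]]),V[n])[0]
    ms=[m for m in ms if np.abs(np.argwhere(m).mean(0)[::-1]-u).sum()<25 and 500<m.sum()<1600]
    if ms: vs.append((V[n],ms[0])); print(k,n,ms[0].sum(),*fit(vs[-1:],fs,x0,[.02,.02]))
    else: print(k,n,"none")
for n in V: cv2.imwrite(f"pics/{sys.argv[1]}_{n}.png",V[n]["color"])
b=V["side"]["color"][100:300,180:446]; c=V["top"]["color"][120:320,180:446]
cv2.imwrite(f"pics/{sys.argv[1]}.png",cv2.resize(cv2.vconcat([b,c]),None,fx=1.5,fy=1.5))
E
python3 look.py c
```

```text
[ 0.4189 -0.2006  0.2409] [ 3.1399  0.0011 -0.3026] [-0.5244  0.0799  1.6991 -0.0019  1.3633  1.3494]
A side 991 [0.5383 0.003 ] 0.04027135368485968
A top 766 [0.5419 0.0003] 0.0542233910891089
B side 765 [0.489 0.216] 0.033474137243962754
B top 782 [0.492  0.2137] 0.057384475989127104
```

View pics/c.png

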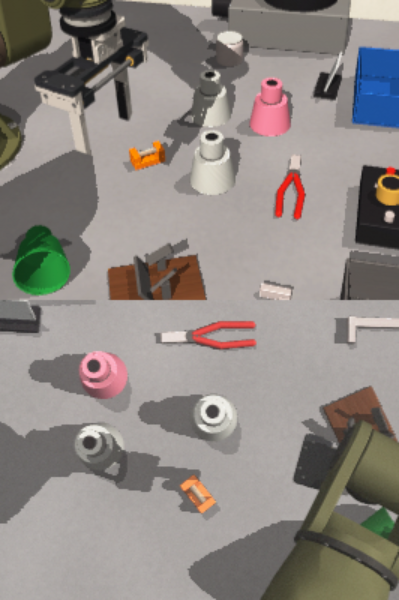

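The shade stands upright at about (0.540, 0.001), and the aluminium standing shade is at about (0.4905, 0.215). The relative offset of (-0.0497, 0.2133) agrees in both cameras. Next I'll regrasp from above.

```bash
python3 - <<'E'
from kin import *
p,R=pose(); q=ctrl.get_obs()["qpos"]
R1=tool(.3,0); p,R=plan(p,R,np.array([.54,0.0005,.20]),R1,14); q,c=ik(p,R,q); print(p,q,c)
p,R=plan(p,R,np.array([.54,0.0005,.071]),R1,10); q,c=ik(p,R,q); print(p,q,c)
E
```

```text
14 x [0.168, -0.294, 0.057, -0.0, -0.0001, -0.0428]
[0.5397 0.0006 0.2003] [-0.0668  0.2813  1.557   0.0002  1.3037  1.204 ] 1.8446705666236146e-29
10 x [0.001, 0.0, 0.259, -0.0, 0.0, -0.0]
[0.5401 0.0008 0.0708] [-0.0664  0.4287  1.6831  0.0002  1.0301  1.2043] 3.0590983304474066e-21
```

Request:
{"fn": "move_arm", "kwargs": {"increments": [[1,0.168,-0.294,0.057,0,-0.0001,-0.0428],[1,0.168,-0.294,0.057,0,-0.0001,-0.0428],[1,0.168,-0.294,0.057,0,-0.0001,-0.0428],[1,0.168,-0.294,0.057,0,-0.0001,-0.0428],[1,0.168,-0.294,0.057,0,-0.0001,-0.0428],[1,0.168,-0.294,0.057,0,-0.0001,-0.0428],[1,0.168,-0.294,0.057,0,-0.0001,-0.0428],[1,0.168,-0.294,0.057,0,-0.0001,-0.0428],[1,0.168,-0.294,0.057,0,-0.0001,-0.0428],[1,0.168,-0.294,0.057,0,-0.0001,-0.0428],[1,0.168,-0.294,0.057,0,-0.0001,-0.0428],[1,0.168,-0.294,0.057,0,-0.0001,-0.0428],[1,0.168,-0.294,0.057,0,-0.0001,-0.0428],[1,0.168,-0.294,0.057,0,-0.0001,-0.0428],[1,0,0,0,0,0,0],[1,0,0,0,0,0,0]]}}

```text
time_s: 17.15
ee_pos: [0.5398, 0.0002, 0.2004]
eef_rot: [-3.141, 0.001, 0.299]
force: [-0.9, 0.2, -0.1]
grip_width: 0.0942
grip_force: 0.0
```

```bash
python3 - <<'E'
from kin import *
p,R=pose(); print(p,R.as_euler("xyz"))
R1=tool(.3,0); p,R=plan(p,R,np.array([.54,0.0005,.071]),R1,10)
E
```

```text
[0.5398 0.0002 0.2004] [-3.1413  0.0006  0.2992]
10 x [0.001, -0.0, 0.259, -0.0, 0.0001, -0.0001]
```

Request:
{"fn": "move_arm", "kwargs": {"increments": [[1,0.001,0,0.259,0,0,0],[1,0.001,0,0.259,0,0,0],[1,0.001,0,0.259,0,0,0],[1,0.001,0,0.259,0,0,0],[1,0.001,0,0.259,0,0,0],[1,0.001,0,0.259,0,0,0],[1,0.001,0,0.259,0,0,0],[1,0.001,0,0.259,0,0,0],[1,0.001,0,0.259,0,0,0],[1,0.001,0,0.259,0,0,0],[1,0,0,0,0,0,0],[0,0,0,0,0,0,0],[0,0,0,0,0,0,0],[0,0,0,0,0,0,0],[0,0,0,0,0,0,0],[0,0,0,0,0,0,0],[0,0,0,0,0,0,0],[0,0,0,0,0,0,0]], "force": 10}}

```text
time_s: 18.95
ee_pos: [0.5403, 0.0005, 0.0709]
eef_rot: [-3.141, 0.0, 0.3]
force: [-0.3, 0.2, -0.6]
grip_width: 0.0437
grip_force: 10.0
```

Request:
{"fn": "move_arm", "kwargs": {"increments": [[0,0,0,0,0,0,0],[0,0,0,0,0,0,0],[0,0,0,0,0,0,0]], "force": 40}}

```text
time_s: 19.25
ee_pos: [0.5403, 0.0005, 0.071]
eef_rot: [-3.141, 0.0, 0.3]
force: [0.6, 0.2, 0.0]
grip_width: 0.0434
grip_force: 40.0
```

```bash
python3 - <<'E'
from kin import *
p,R=pose(); q=ctrl.get_obs()["qpos"]; print(p,R.as_euler("xyz"))
p,R=plan(p,R,p+[0,0,.135],R,9); q,c=ik(p,R,q); print(p,q,c)
p,R=plan(p,R,np.array([.4903,.2133,p[2]]),tool(.3,0),16); q,c=ik(p,R,q); print(p,q,c)
E
```

```text
[0.5403 0.0005 0.071 ] [-3.1412  0.0004  0.2995]
9 x [-0.0, -0.0, -0.3, 0.0, 0.0, 0.0]
[0.5404 0.0005 0.206 ] [-0.067   0.2784  1.5474  0.0002  1.3163  1.2042] 1.5077239526605014e-28
16 x [0.019, -0.273, 0.0, -0.0, 0.0, -0.0]
[0.4905 0.2136 0.206 ] [0.3421 0.2662 1.5627 0.0004 1.3131 1.6133] 8.440497821970207e-30
```

Request:
{"fn": "move_arm", "kwargs": {"increments": [[0,0,0,-0.15,0,0,0],[0,0,0,-0.15,0,0,0],[0,0,0,-0.3,0,0,0],[0,0,0,-0.3,0,0,0],[0,0,0,-0.3,0,0,0],[0,0,0,-0.3,0,0,0],[0,0,0,-0.3,0,0,0],[0,0,0,-0.3,0,0,0],[0,0,0,-0.3,0,0,0],[0,0,0,-0.3,0,0,0],[0,0,0,0,0,0,0]]}}

```text
time_s: 20.35
ee_pos: [0.541, 0.0005, 0.2083]
eef_rot: [3.141, -0.003, 0.3]
force: [0.2, -0.4, -2.4]
grip_width: 0.0435
grip_force: 40.0
```

Request:
{"fn": "move_arm", "kwargs": {"increments": [[0,0.019,-0.273,0,0,0,0],[0,0.019,-0.273,0,0,0,0],[0,0.019,-0.273,0,0,0,0],[0,0.019,-0.273,0,0,0,0],[0,0.019,-0.273,0,0,0,0],[0,0.019,-0.273,0,0,0,0],[0,0.019,-0.273,0,0,0,0],[0,0.019,-0.273,0,0,0,0],[0,0.019,-0.273,0,0,0,0],[0,0.019,-0.273,0,0,0,0],[0,0.019,-0.273,0,0,0,0],[0,0.019,-0.273,0,0,0,0],[0,0.019,-0.273,0,0,0,0],[0,0.019,-0.273,0,0,0,0],[0,0.019,-0.273,0,0,0,0],[0,0.019,-0.273,0,0,0,0],[0,0,0,0,0,0,0],[0,0,0,0,0,0,0]]}}

```text
time_s: 22.15
ee_pos: [0.4904, 0.2138, 0.2059]
eef_rot: [-3.141, 0.001, 0.3]
force: [-0.0, 0.2, -1.2]
grip_width: 0.0432
grip_force: 40.0
```

```bash
python3 - <<'E'
from kin import *
p,R=pose(); o=ctrl.get_obs(); print(p,R.as_euler("xyz"),o["force"],o["grip_force"])
V={"side":ctrl.camera("side")}; p0=V["side"]
g=p-.019*R.apply([0,0,1]); o1=g-[0,0,.090]
f=lambda x:(o1+[x[0],0,x[1]],np.array([x[2],x[3],1.]))
u=proj(o1[None]+[[0,0,.05]],p0)[0]
for m in alu("leaning_shade",p0)+alu("standing_shade",p0):
  print(m.sum(),np.argwhere(m).mean(0)[::-1],u, *fit([(p0,m)],f,[0,0,0,0],[.003,.003,.05,.05]) if np.abs(np.argwhere(m).mean(0)[::-1]-u).sum()<25 else "")
b=cv2.resize(p0["color"],None,fx=S,fy=S)
for O in(o1,np.array([.4903,.2133,0])):
  c,_=cv2.findContours(sil(O,np.array([0,0,1.]),p0),0,2); cv2.drawContours(b,c,-1,(0,0,255),1)
u=(u*S).astype(int); cv2.imwrite("pics/d.png",b[max(0,u[1]-250):u[1]+350,u[0]-300:u[0]+300])
print("rows"); plan(p,R,np.array([.4903,.2133,.146]),tool(.3,0),12)
E
```

```text
[0.4904 0.2138 0.2059] [-3.1413  0.0006  0.3002] [-0.0359  0.228  -1.1546] 39.99666631221771
745 [318.6483 133.0376] [319.0656 127.7567] [-0.0012  0.0013 -0.0165  0.0109] 0.17953735411279614
711 [319.8636 167.5907] [319.0656 127.7567]
rows
12 x [-0.0, 0.001, 0.1, -0.0, 0.0001, 0.0]
```

View pics/d.png

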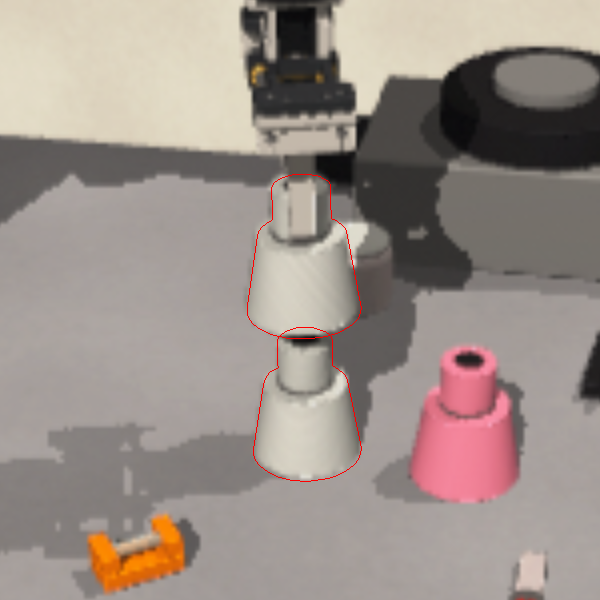

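The carried shade hangs upright, centred over the aluminium standing shade; both outlines match at (300,250) and (305,400). I'm lowering it.

Request:
{"fn": "move_arm", "kwargs": {"increments": [[0,0,0.001,0.1,0,0,0],[0,0,0.001,0.1,0,0,0],[0,0,0.001,0.1,0,0,0],[0,0,0.001,0.1,0,0,0],[0,0,0.001,0.1,0,0,0],[0,0,0.001,0.1,0,0,0],[0,0,0.001,0.1,0,0,0],[0,0,0.001,0.1,0,0,0],[0,0,0.001,0.1,0,0,0],[0,0,0.001,0.1,0,0,0],[0,0,0.001,0.1,0,0,0],[0,0,0.001,0.1,0,0,0]]}}

```text
time_s: 23.5
ee_pos: [0.4906, 0.2131, 0.1455]
eef_rot: [-3.141, 0.0, 0.3]
force: [0.7, -0.1, -2.5]
grip_width: 0.0435
grip_force: 40.0
```

Request:
{"fn": "move_arm", "kwargs": {"increments": [[0,0,0,0.05,0,0,0],[0,0,0,0.05,0,0,0],[0,0,0,0.05,0,0,0],[0,0,0,0.05,0,0,0],[0,0,0,0.05,0,0,0],[0,0,0,0.05,0,0,0],[0,0,0,0.05,0,0,0],[0,0,0,0.05,0,0,0],[0,0,0,0.05,0,0,0],[0,0,0,0.05,0,0,0],[0,0,0,0,0,0,0]]}}

```text
time_s: 24.6
ee_pos: [0.4904, 0.213, 0.1206]
eef_rot: [-3.141, 0.001, 0.3]
force: [0.2, 0.5, -1.7]
grip_width: 0.0433
grip_force: 40.0
```

Request:
{"fn": "move_arm", "kwargs": {"increments": [[0,0,0,0.02,0,0,0],[0,0,0,0.02,0,0,0],[0,0,0,0.02,0,0,0],[0,0,0,0,0,0,0]]}}

```text
time_s: 25.0
ee_pos: [0.4905, 0.2131, 0.1179]
eef_rot: [-3.141, 0.001, 0.3]
force: [0.9, 0.5, -1.9]
grip_width: 0.0434
grip_force: 40.0
```

Request:
{"fn": "move_arm", "kwargs": {"increments": [[0,0,0,0.02,0,0,0],[0,0,0,0,0,0,0]]}}

```text
time_s: 25.2
ee_pos: [0.4905, 0.2131, 0.1169]
eef_rot: [-3.141, 0.001, 0.299]
force: [-0.2, -0.4, -1.8]
grip_width: 0.0433
grip_force: 40.0
```

Request:
{"fn": "move_arm", "kwargs": {"increments": [[0,0,0,0.015,0,0,0],[0,0,0,0,0,0,0]]}}

```text
time_s: 25.4
ee_pos: [0.4905, 0.2131, 0.1161]
eef_rot: [-3.141, 0.001, 0.3]
force: [-0.1, -0.8, -1.4]
grip_width: 0.0435
grip_force: 40.0
```

Request:
{"fn": "move_arm", "kwargs": {"increments": [[0,0,0,0.01,0,0,0],[0,0,0,0.01,0,0,0],[0,0,0,0,0,0,0],[0,0,0,0,0,0,0]]}}

```text
time_s: 25.8
ee_pos: [0.4907, 0.2132, 0.1159]
eef_rot: [-3.141, -0.0, 0.3]
force: [-2.8, -0.9, 5.7]
grip_width: 0.0434
grip_force: 40.0
```

It touched home at the expected height. Now I'll release and withdraw straight up.

Request:
{"fn": "move_arm", "kwargs": {"increments": [[0,0,0,0,0,0,0],[0,0,0,0,0,0,0],[0.55,0,0,0,0,0,0],[0.65,0,0,0,0,0,0],[0.8,0,0,0,0,0,0],[1,0,0,0,0,0,0],[1,0,0,0,0,0,0],[1,0,0,0,0,0,0],[1,0,0,0,0,0,0],[1,0,0,0,0,0,0]], "force": 5}}

```text
time_s: 26.8
ee_pos: [0.4905, 0.2131, 0.1152]
eef_rot: [-3.141, 0.001, 0.3]
force: [0.6, 0.3, 0.7]
grip_width: 0.094
grip_force: 0.0
```

Request:
{"fn": "move_arm", "kwargs": {"increments": [[1,0,0,-0.1,0,0,0],[1,0,0,-0.1,0,0,0],[1,0,0,-0.3,0,0,0],[1,0,0,-0.3,0,0,0],[1,0,0,-0.3,0,0,0],[1,0,0,-0.3,0,0,0],[1,0,0,-0.3,0,0,0],[1,0,0,-0.3,0,0,0],[1,-0.1,0.3,-0.2,0,0,0],[1,-0.1,0.4,0,0,0,0],[1,-0.1,0.4,0,0,0,0],[1,-0.1,0.4,0,0,0,0],[1,-0.1,0.4,0,0,0,0],[1,-0.1,0.4,0,0,0,0],[1,-0.1,0.4,0,0,0,0],[1,-0.1,0.4,0,0,0,0],[1,-0.1,0.4,0,0,0,0],[1,0,0,0,0,0,0],[1,0,0,0,0,0,0]]}}

```text
time_s: 28.7
ee_pos: [0.499, 0.0321, 0.2253]
eef_rot: [-3.141, 0.0, 0.298]
force: [0.4, 0.0, 0.3]
grip_width: 0.0938
grip_force: 0.0
```

```bash
python3 - <<'E'
from kin import *
print(ctrl.get_obs()["ee_pos"],ctrl.get_obs()["grip_force"])
im=[]
for n in("side","top"):
  v=ctrl.camera(n); b=cv2.resize(v["color"],None,fx=S,fy=S)
  for z in(0,.045):
    O=np.array([.4905,.2148,z]); c,_=cv2.findContours(sil(O,np.array([0,0,1.]),v),0,2); cv2.drawContours(b,c,-1,(0,0,255),1)
  u=(proj(O[None],v)[0]*S).astype(int); im.append(b[u[1]-300:u[1]+200,u[0]-200:u[0]+200])
cv2.imwrite("pics/e.png",cv2.hconcat(im))
E
```

```text
[0.499  0.0321 0.2253] 0.0
```

View pics/e.png

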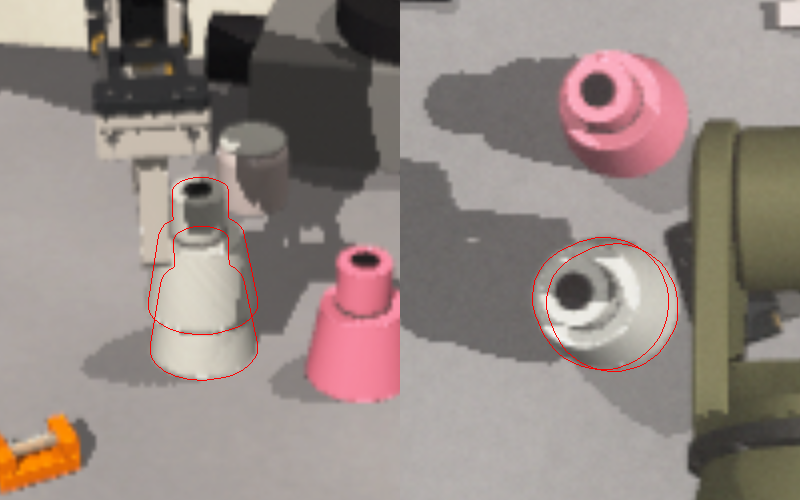

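The stack matches the nested outlines in both views: upright, the upper mouth 45 mm above the lower, axes aligned. The gripper is clear, so I'm handing in.

```bash
python3 -c "
from station import ctrl
print(ctrl.hand_in())"
```

```text
the job is handed in; nothing more can be done
None
```

I nested the leaning aluminium shade fully home over the standing one, both mouth down, then released it and handed in at about 29 s of robot time; the final pictures show the stack upright and aligned, but hand-in returned no verdict.

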